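Load a slide carrier under the hood of a bench slide reader

ROBOT

A 7-joint arm with a two-finger parallel gripper is mounted at the origin on the work surface. World frame = base frame: x ahead of the robot, y to its left, z up, the work surface at z = 0. Lengths are in m, angles in rad, forces in N, time in s.
With the tool pointing down it reaches from about 0.35 to 0.9 m from the base axis. Payload 19.9 kg.
Tool frame: the origin (TCP) lies between the finger pads; the fingertips stand 19 mm ahead of it and the grasp point (between the pads) is the TCP; z points along the fingers, y is the direction in which the jaws open and shut (so a half turn about z gives the same grasp; the last joint's range is limited). The gripper opens to 94 mm and grips with 3 to 60 N. Pads are 16 mm wide; open, the fingers measure 119 mm over their backs; the gripper's body (75 mm by 177 mm) begins 78 mm behind the grasp point.
Start: joints at [1.157, 0.417, -0.01, 1.614, 0.005, 1.111, -0.053], TCP at [0.227, -0.582, 0.196] pointing down, gripper open.
Joint ranges: [-2.81, 2.81], [-0.39, 2.02], [-1.27, 1.25], [0.06, 2.57], [-1.19, 4.33], [0.19, 2], [-2.82, 2.82]. Speed limits (rad/s): [1.89, 1.89, 2.39, 2.39, 3.01, 3.01, 3.01].

INTERFACE

Orientations are given as a 3x3 rotation matrix whose columns are the frame's x, y, z axes.
In Python, from rig import robot gives the robot as it stands. Calls block until the motion is done:
- robot.move_ptp(position, orientation): joint-space move of the TCP to a pose.
- robot.move_linear(position, velocity=0.15, frame=None, threshold=None): straight line of the TCP; frame=None keeps the orientation; velocity is the mean speed in m/s. With threshold (N) it stops when the force on the tool has changed by that much, and returns True; else False.
- robot.goto_joints(angles): joint-space move.
- robot.gripper_to(opening): finger opening in m; the grip force is fixed at half the most; returns when the fingers have stopped.
- robot.pause(seconds).
- robot.ik(position, orientation): joint angles nearest the present ones, or None.
- robot.get_state(): the state.
- robot.grab_frame(name): name is "scene" or "top"; returns the picture (420x560x3 uint8, red, green, blue); there is no depth.
- robot.camera_info(name): a dict with "fx", "fy", "cx", "cy" (pixels), "rvec" (rotation vector, rad) and "tvec" (3), from world to camera coordinates, as OpenCV has them. Camera axes: x right, y down, z forward; pixel columns grow to the right and rows downward; lengths in m; the calibration is good to about 2 mm. A picture is of the moment at which its call begins. camera_info takes no time and is no camera call.
A pose or a line that the arm cannot do raises robot.PlanningError and nothing moves.
- robot.sign_off(): hands the job in, once; it reports no verdict.
The state is a dict: "time": time; "qpos": joint angles; "joint_vel": joint speeds; "effort": joint torques, N m; "ee_pos": TCP position; "tool_rot": TCP orientation; "force": force on the tool from outside, world axes, zero at the start; "moment": the same for the moment, N m; "opening": finger opening in m.
Only numpy, scipy, OpenCV 4.12 (cv2) and the standard library are available. Lean on these libraries where they do the work, as an engineer would, in place of code of your own. Each camera call takes 0.05 s, during which the arm holds its last target.

TASK

Swing the reader's hood up past the point where its spring takes over, so that it stays fully open by itself. Then take the aluminium slide carrier by its fin, lay it level in the stage's channel with the bevelled nose towards the clip, and press the nose under the sprung clip until it is fully home against the stop. Let go, leave the hood standing open, and leave the other things on the bench where they are.

Things in the scene. Friction and masses are not known exactly. Their poses are not given: they have to be found in the camera images.
- hinge (a point): Middle of the hood's hinge axis, 50 mm above the bench, on the slide reader (white bench machine, fixed; base top 45 mm high). Level axes of the reader: x from its front (the handle side, facing the robot's right) to the hinge at its back, y along the hinge, z up. From here the base runs from x = -180 to +30 mm, y +-100 mm (strut to +116). The hood turns about this y axis: its front goes up, then back over the hinge.
- hood (a joint): Hood angle, rad: 0 shut, 1.80 fully open (end stop). White box, open below, 173 mm from hinge to front, 184 wide, 60 high. Weight and an over-centre spring press it shut below about 1.05 rad and throw it open, damped, above about 1.3 (balance in between). Lifting at the bar takes 4 to 5 N at first, then less. Open, it leaves the stage free from above and in front.
- hood_bar (a point): Centre of the hood's handle: round steel bar 12 mm thick, 110 mm long along y, 94 mm free between its end arms, 36 mm gap to the hood's front panel. Shut, it is 215 mm in front of the hinge axis and 30 mm above it (80 mm above the bench), clear of the base and free below: push it up from below with tilted fingers or pinch it from above. Moves and turns with the hood.
- carrier_grip (a point): Centre of the grip fin on the loose slide carrier (aluminium, 0.08-0.15 kg): plate 85 (x) x 50 (y) x 6 mm, glass slide on its front half; fin 36 mm long in x, 12 thick in y, top 34 mm above the underside. Point: on the middle line, 20 mm above the underside, 54.5 mm behind the nose edge, 30.5 ahead of the square tail. x to the nose, bevelled on top to 2.5 mm over the last 12 mm; z up.
- home (a point): Where carrier_grip lies when the carrier is fully home, nose on the stop, flat on the stage; axes as hinge. The stage (50 mm above the bench) is 20 mm below it, from x = -70 to +54.5 mm (the stop's face, 17 mm high). Rails 5 mm high, 56 mm apart, from x = -60 to +30 mm make the channel. Lay the carrier with its grip over 22 mm short of here (x < -22 mm), then push to +x.
- clip_rod (a point): Centre of the clip's rod when empty: steel, 8 mm thick, 44 mm long across the channel, fixed to a sprung holder on top of the stop block; its underside is 3 mm above the stage and 15 mm before the stop's face (to the rod's middle). Axes as hinge.
- clip (a joint): Height in m by which the sprung clip rod is raised: 0 empty, about 0.003 with the carrier under it, at most 0.006. It is pressed down with 3.6 N empty, about 5 N with the carrier in. Pushing the nose under it takes about 4 to 8 N; the plate then stays by friction.
- dish: Bystander, loose, to be left alone: closed petri dish, clear, 92 mm across, 18 mm high. Origin: centre of its underside.
- oil: Bystander, loose, to be left alone: amber bottle, 36 mm across, 75 mm high. Origin: centre of its underside.
- slidebox: Bystander, loose, to be left alone: slide box, 100 x 85 x 36 mm. Origin: centre of its underside.
- tipbox: Bystander, loose, to be left alone: pipette tip box, 120 x 80 x 53 mm. Origin: centre of its underside.
- meter: Bystander, loose, to be left alone: hand-held multimeter lying on its back, 150 x 75 x 36 mm. Origin: centre of its underside.
- marker: Bystander, loose, to be left alone: capped marker pen lying down, 123 mm long, 16 mm thick. Origin: centre of its underside.
- filter: Bystander, loose, to be left alone: black filter ring lying flat, 44 mm across, 8 mm high. Origin: centre of its underside.
There are look-alikes about, which are no part of the job. There is more than one size of the part that bears carrier_grip; the job needs the largest.

How it is judged:
By the outcome, as a careful person would: the job done as asked, in the order asked, and still so for the second after the job is handed in, with the robot touching nothing.
It also fails if it takes over 70 s, if anything falls off the work surface, if the arm or the gripper's body presses on something with over 40 N, if the wrist force passes 120 N, or if a joint passes its speed limit or range.

## Working session

There is one attempt and no reset: what is moved stays moved. The work goes in short steps, each a Python script; the robot and the scene stay as the last script left them, time stands still between calls to the robot, and variables do not carry over. Pictures are saved under pics/ and viewed, and the job is handed in when it is done.

```bash
ls; mkdir -p pics; python3 - <<'E'
from rig import robot
import cv2
for n in("scene","top"):
    im=robot.grab_frame(n); cv2.imwrite(f"pics/{n}0.png",im[:,:,::-1]); print(n,robot.camera_info(n))
s=robot.get_state();print(s)
E
```

```text
pics
scene {'fx': 503.54883548358146, 'fy': 503.54883548358146, 'cx': 280.0036561872313, 'cy': 203.54956673892355, 'rvec': array([ 2.18331082,  0.85224023, -0.3490849 ]), 'tvec': array([-0.40502089, -0.18146161,  1.7642393 ])}
top {'fx': 402.8719933573919, 'fy': 402.8719933573919, 'cx': 282.23880581631505, 'cy': 207.70597877190926, 'rvec': array([ 2.13731359, -2.17167785,  0.170677  ]), 'tvec': array([0.00401862, 0.55971063, 1.12022723])}
{'time': 0.1, 'qpos': array([ 1.15752707,  0.41791878, -0.01028389,  1.61411584,  0.00471835,
        1.11068885, -0.05298669]), 'joint_vel': array([-7.14103438e-04, -5.86441938e-05, -1.12688037e-03, -1.45346029e-03,
        5.84657469e-06,  5.28320346e-04, -9.58063367e-04]), 'effort': array([ 5.84544650e-04, -8.52586985e+01,  6.39399290e-01, -4.26698005e+01,
       -4.89380525e-02,  1.64007075e-02,  2.49071070e-05]), 'ee_pos': array([ 0.22688557, -0.58198785,  0.19518435]), 'tool_rot': array([[ 9.31681709e-01,  3.63275295e-01, -5.03159204e-04],
       [ 3.63275627e-01, -9.31681193e-01,  9.87251129e-04],
       [-1.10140023e-04, -1.10258929e-03, -9.99999386e-01]]), 'force': array([-0.45382808,  0.44471834,  0.02348601]), 'moment': array([ 0.00197769,  0.0076817 , -0.03272241]), 'opening': 0.093914545682676}
```

View pics/scene0.png

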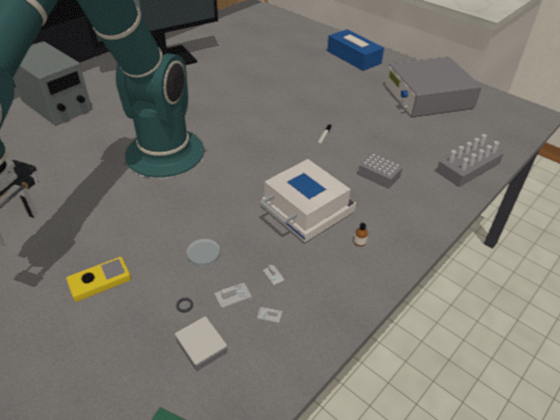

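View pics/top0.png

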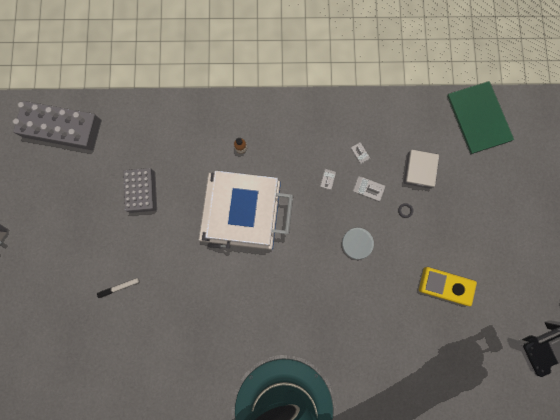

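The scene shows the reader at scene (308,198) / top (240,210) with its handle on the right at top (284,214). There are three carrier-like parts: top (369,189), (327,180) and (360,152). The one at (369,189) looks largest, so I'll check it in a close crop.

```bash
cat > h.py <<'E'
import numpy as np, cv2
from rig import robot
def cam(n):
    c=robot.camera_info(n); K=np.array([[c['fx'],0,c['cx']],[0,c['fy'],c['cy']],[0,0,1.]])
    return K,np.array(c['rvec'],float),np.array(c['tvec'],float)
def ray(n,uv,z):
    K,r,t=cam(n); R=cv2.Rodrigues(r)[0]; o=-R.T@t
    d=R.T@np.linalg.inv(K)@np.array([uv[0],uv[1],1.]); return o+d*(z-o[2])/d[2]
def proj(n,P):
    K,r,t=cam(n); return cv2.projectPoints(np.asarray(P,float).reshape(-1,3),r,t,K,None)[0][:,0]
def tri(uvt,uvs):
    Ps=[]
    for n in("top","scene"):
        K,r,t=cam(n); Ps.append(K@np.c_[cv2.Rodrigues(r)[0],t])
    X=cv2.triangulatePoints(Ps[0],Ps[1],np.array(uvt,float).reshape(2,1),np.array(uvs,float).reshape(2,1))[:,0]
    return X[:3]/X[3]
def crop(n,x0,y0,w,h,k,name,im=None):
    im=robot.grab_frame(n) if im is None else im
    cv2.imwrite(f"pics/{name}.png",cv2.resize(im[y0:y0+h,x0:x0+w,::-1],None,fx=k,fy=k,interpolation=cv2.INTER_CUBIC))
def tz(deg): pass
E
python3 - <<'E'
from h import *
t=cv2.imread("pics/top0.png")[:,:,::-1]; s=cv2.imread("pics/scene0.png")[:,:,::-1]
crop("top",310,135,90,70,8,"ct",t);crop("scene",205,255,90,75,8,"cs",s)
crop("top",190,160,110,95,7,"rt",t);crop("scene",250,150,115,95,6.8,"rs",s)
print([np.linalg.inv(cv2.Rodrigues(cam(n)[1])[0])@-cam(n)[2] for n in("top","scene")])
E
```

```text
[array([0.3949573 , 0.01438248, 1.18827735]), array([ 1.23824863, -0.7911855 ,  1.07250939])]
```

View pics/ct.png

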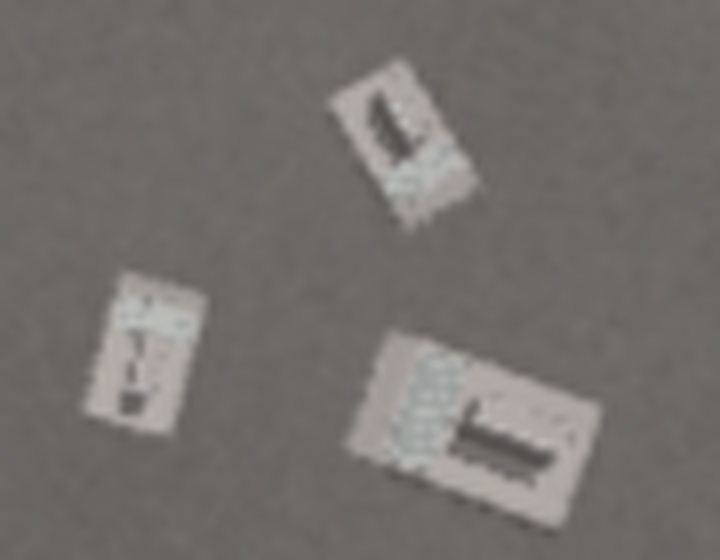

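View pics/cs.png

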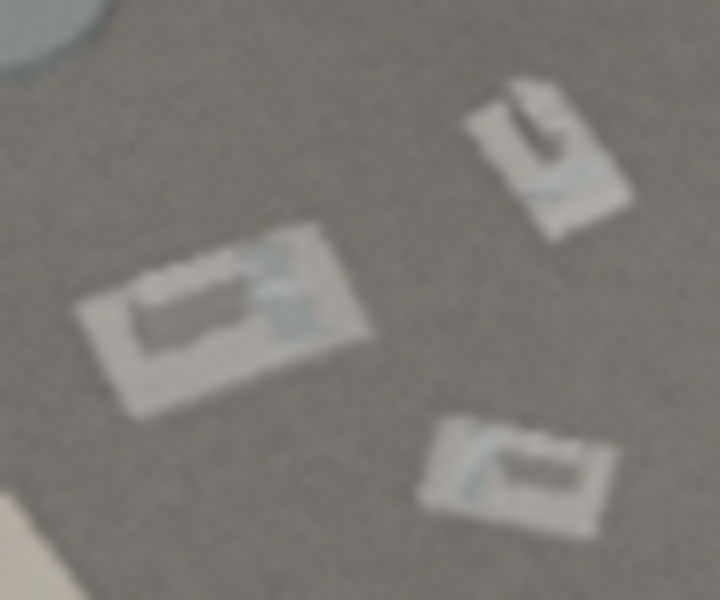

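View pics/rt.png

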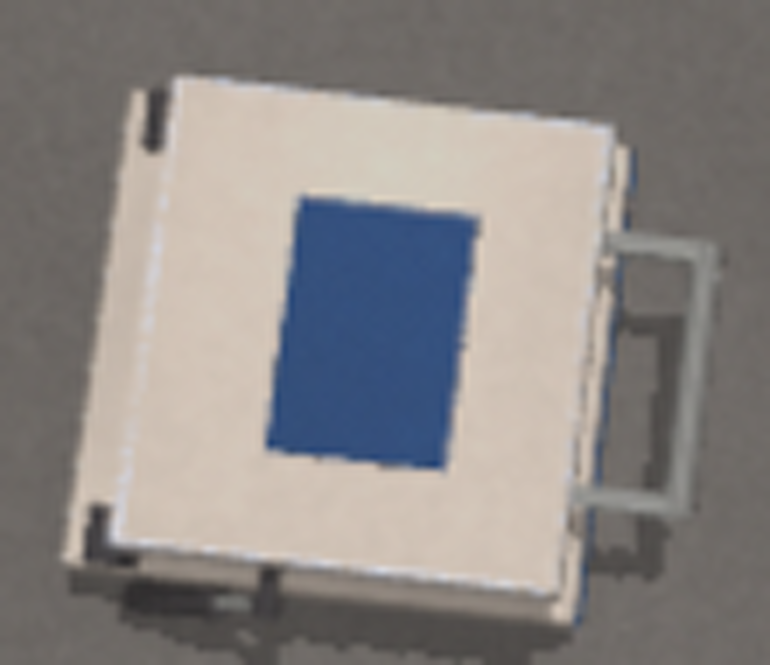

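View pics/rs.png

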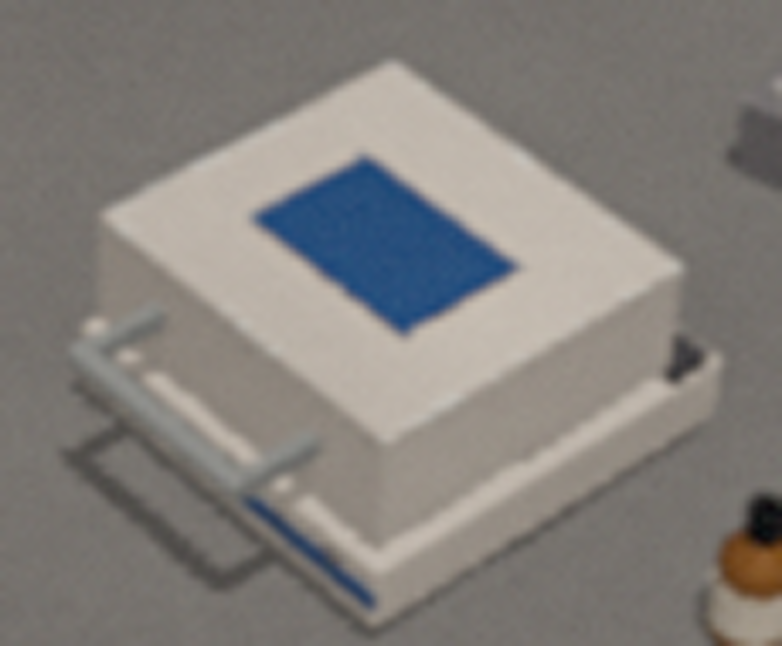

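Confirmed: of the three carriers, (369,189) is clearly the largest, and its glass and bevelled nose are at its left end in the top view. Next I measure the carrier and fit the reader's pose.

```bash
cat > meas.py <<'E'
from h import *
from scipy.optimize import least_squares
f=lambda p,k,o:(np.array(p,float)+.5)/k-.5+np.array(o)
T=lambda p:f(p,7,(190,160)); S=lambda p:f(p,6.8,(250,150))
# hood top corners: backfar(y-), frontfar(y-), front near(y+), back near(y+)
ht=[T(p) for p in[(175,77),(613,127),(558,597),(110,545)]]
hs=[S(p) for p in[(683,268),(388,443),(100,215),(392,60)]]
X=np.array([tri(a,b) for a,b in zip(ht,hs)]);print("hood corners\n",X.round(4))
print("sides",[np.linalg.norm(X[i]-X[i-1]).round(4) for i in range(4)])
bt=[T((708,245)),T((680,512))]; bs=[S((238,487)),S((85,352))]
B=np.array([tri(a,b) for a,b in zip(bt,bs)]);print("bar ends\n",B.round(4),np.linalg.norm(B[0]-B[1]))
hz=X[:,2].mean()-.05
M=[((0,-.092,hz),"top",ht[0]),((-.173,-.092,hz),"top",ht[1]),((-.173,.092,hz),"top",ht[2]),((0,.092,hz),"top",ht[3])]
M+=[((0,-.092,hz),"scene",hs[0]),((-.173,-.092,hz),"scene",hs[1]),((-.173,.092,hz),"scene",hs[2]),((0,.092,hz),"scene",hs[3])]
M+=[((.03,.1,-.005),"top",T((62,562))),((-.18,.1,-.005),"top",T((577,625))),((.03,-.1,-.005),"top",T((133,90)))]
M+=[((-.18,-.1,-.005),"scene",S((378,570))),((.03,-.1,-.005),"scene",S((720,360)))]
M+=[((-.215,0,.03),"top",np.mean(bt,0)),((-.215,0,.03),"scene",np.mean(bs,0))]
def res(q,full=False):
    Rz=cv2.Rodrigues(np.array([0,0,q[2]]))[0]; o=np.array([q[0],q[1],.05]);out=[]
    for P,n,uv in M:
        P=np.array(P); 
        if abs(P[2]-hz)<1e-9: P[2]+=q[3]
        out.append(proj(n,Rz@P+o)[0]-uv)
    return np.array(out) if full else np.ravel(out)
r=least_squares(res,[.42,.1,1.5,0],loss="soft_l1");print("reader",r.x, "hz",hz+r.x[3]);print(res(r.x,True).round(1).tolist())
# carrier
for n in("top","scene"):
    im=cv2.imread(f"pics/{n}0.png");g=cv2.cvtColor(im,cv2.COLOR_BGR2GRAY)
    m=(g>135).astype(np.uint8)
    m=cv2.morphologyEx(m,cv2.MORPH_CLOSE,np.ones((7,7)))
    x0,y0,x1,y1=(310,135,400,205) if n=="top" else (210,255,290,328)
    mm=np.zeros_like(m);mm[y0:y1,x0:x1]=m[y0:y1,x0:x1]
    for c in cv2.findContours(mm,0,cv2.CHAIN_APPROX_NONE)[0]:
        if cv2.contourArea(c)<60: continue
        P=np.array([ray(n,p[0],.006)[:2] for p in c],np.float32)*1000
        print(n,cv2.minAreaRect(c)[0],"mm",cv2.minAreaRect(P))
E
python3 meas.py
```

```text
hood corners
 [[0.6565 0.1807 0.1059]
 [0.634  0.0095 0.1069]
 [0.4507 0.0331 0.1069]
 [0.4734 0.2039 0.1082]]
sides [np.float64(0.1846), np.float64(0.1727), np.float64(0.1848), np.float64(0.1724)]
bar ends
 [[ 0.5898 -0.0294  0.08  ]
 [ 0.4855 -0.0141  0.0793]] 0.10542100375674462
reader [5.64886157e-01 1.91622457e-01 1.44117652e+00 6.43066737e-04] hz 0.057632840573300016
[[0.1, -0.2], [0.2, -0.2], [0.2, -0.4], [-0.0, -0.3], [-0.4, -0.3], [-0.6, 0.0], [-0.3, 0.1], [-0.2, 0.3], [-0.2, 0.4], [0.0, -0.2], [-0.6, -0.9], [-0.2, -0.1], [0.6, -1.0], [-0.1, -0.0], [-0.4, -0.4]]
top (368.9109802246094, 187.9041290283203) mm ((620.6410522460938, -266.2049865722656), (85.02938842773438, 50.115478515625), 68.07520294189453)
top (327.6764831542969, 178.79412841796875) mm ((650.2513427734375, -143.31301879882812), (34.19121551513672, 55.755733489990234), 74.27472686767578)
top (359.9045104980469, 152.24717712402344) mm ((731.0128173828125, -243.9761199951172), (57.33137512207031, 33.629234313964844), 29.13922882080078)
scene (269.1730651855469, 314.13458251953125) mm ((734.2462768554688, -247.0048065185547), (57.48833465576172, 35.61905288696289), 29.653051376342773)
scene (232.489013671875, 294.0948486328125) mm ((621.37255859375, -267.1239013671875), (84.43653106689453, 53.05986022949219), 67.32028198242188)
scene (273.382568359375, 274.3322448730469) mm ((652.7862548828125, -146.09909057617188), (35.38364028930664, 64.66921997070312), 73.71306610107422)
```

The fit agrees to under a pixel: hinge at (0.565, 0.192) with yaw 1.441, and the carrier measures 85×50 mm. To open the hood I'll pinch its bar from above and follow the arc with the tool kept pointing down.

```bash
cat >> h.py <<'E'
H=np.array([0.5649,0.1916,0.05]); YAW=1.4412
RR=cv2.Rodrigues(np.array([0,0,YAW]))[0]
def rd(p): return H+RR@np.array(p,float)   # reader -> world
def down(yaw):  # tool x at yaw, z down
    c,s=np.cos(yaw),np.sin(yaw); return np.array([[c,s,0],[s,-c,0],[0,0,-1.]])
def bar(th):
    r=np.hypot(.215,.03); a=np.arctan2(.03,.215)+th; return rd([-r*np.cos(a),0,r*np.sin(a)])
E
python3 - <<'E'
from h import *
O=down(YAW-np.pi/2)
for th in np.linspace(0,1.75,6): print(th,bar(th).round(3),robot.ik(bar(th),O).round(2))
b=bar(0)
robot.move_ptp(b+[0,0,.11],O); robot.gripper_to(.036)
print(robot.move_linear(b,velocity=.12,threshold=6))
s=robot.get_state();print(s['time'],s['ee_pos'],b,s['force'],s['opening'])
crop("top",210,170,110,90,7,"b1"); crop("scene",230,120,150,120,5,"b2")
E
```

```text
0.0 [ 0.537 -0.022  0.08 ] [ 0.27  0.43 -0.35  1.92  0.19  0.82 -1.89]
0.35 [0.54  0.002 0.152] [ 0.31  0.35 -0.45  1.86  0.18  0.98 -1.92]
0.7 [0.546 0.048 0.211] [ 0.33  0.31 -0.58  1.77  0.19  1.11 -2.01]
1.0499999999999998 [0.554 0.111 0.251] [ 0.33  0.34 -0.74  1.68  0.24  1.21 -2.16]
1.4 [0.564 0.185 0.267] [ 0.3   0.43 -0.89  1.59  0.34  1.29 -2.35]
1.75 [0.574 0.259 0.256] [ 0.15  0.52 -0.89  1.51  0.41  1.31 -2.49]
False
4.45 [ 0.53754188 -0.02155066  0.0806366 ] [ 0.53711472 -0.02159704  0.08      ] [-0.00709806  0.12897641  0.10645824] 0.036055285675846475
```

View pics/b2.png

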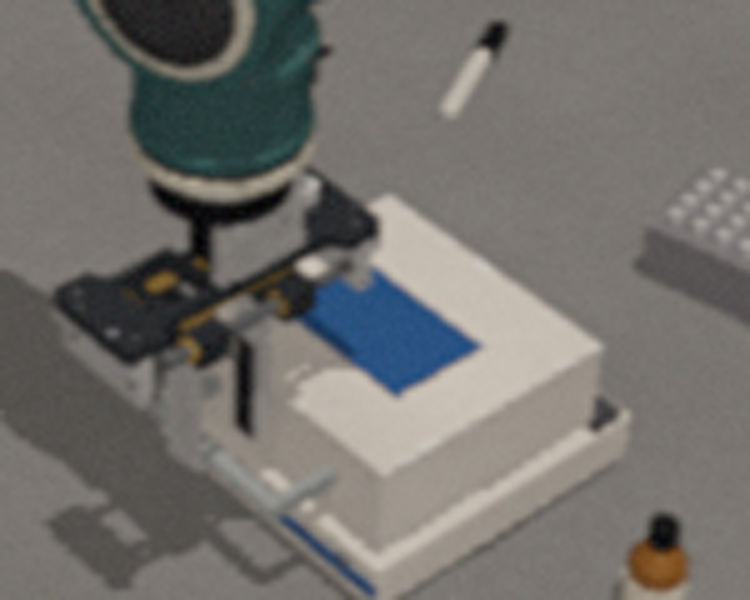

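The fingers straddle the bar at crop (225,440), i.e. scene (275,208). I'll close the grip and swing the hood.

```bash
python3 - <<'E'
from h import *
robot.gripper_to(0.0); s=robot.get_state(); print(s['opening'],s['force'])
c=s['ee_pos']-bar(0)
for th in np.linspace(.2,1.6,8):
    robot.move_linear(bar(th),velocity=.13)
    s=robot.get_state(); print(round(th,2),round(s['time'],2),s['ee_pos'].round(3),s['force'].round(1),round(s['opening'],4))
    if np.linalg.norm(s['force'])>45: break
crop("scene",200,60,200,180,3.3,"o1")
E
```

```text
0.0006471468174031978 [-0.54562205  0.76578808  0.35790287]
0.2 5.72 [ 0.538 -0.012  0.122] [-0.4 -0.9 -0.7] 0.0005
0.4 6.21 [0.54  0.006 0.161] [ 0.3 -0.6 -0.2] 0.0005
0.6 6.69 [0.544 0.032 0.195] [ 0.5 -0.4 -0.8] 0.0
0.8 7.17 [0.548 0.064 0.225] [-0.2 -0.3 -0.7] 0.0003
1.0 7.66 [0.553 0.101 0.247] [-0.7 -1.3 -0.4] 0.0005
1.2 8.14 [0.558 0.141 0.261] [ 0.1  0.5 -0.2] 0.0004
1.4 8.62 [0.564 0.184 0.267] [-0.2 -0.1  0.2] 0.0005
1.6 9.11 [0.57  0.227 0.264] [-0.8 -0.9 -0.1] 0.0002
```

View pics/o1.png

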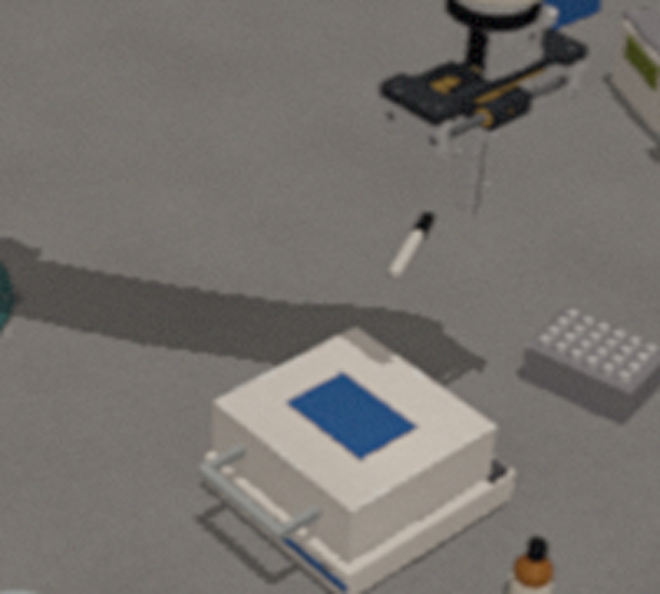

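The gripper closed to 0.6 mm, so it missed the bar, and the hood is still shut (bar at crop (260,500)). I should have stopped on that reading. I'll look at the pre-grasp picture again.

```bash
python3 - <<'E'
from h import *
b=bar(0)
for n in("top","scene"):
    print(n,"bar pred",proj(n,[b,b-[0,0,.019],rd([-.215,.055,.03]),rd([-.215,-.055,.03])]).round(1).tolist())
E
```

```text
top bar pred [[288.6, 213.6], [288.4, 214.5], [286.4, 233.3], [290.8, 194.2]]
scene bar pred [[272.9, 210.9], [272.9, 215.6], [260.8, 200.8], [285.5, 221.4]]
```

View pics/b1.png

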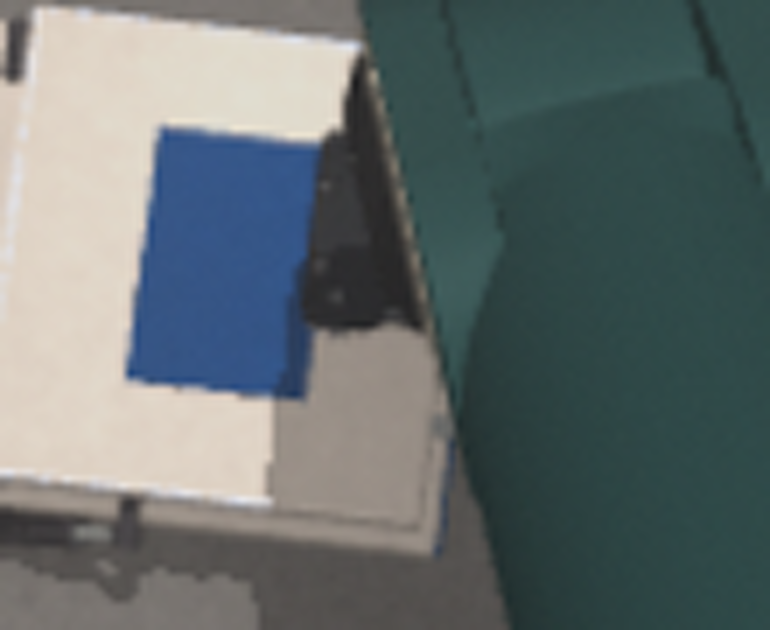

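```bash
python3 - <<'E'
from h import *
b=bar(0)
for dx in(-.018,-.03,.018,.03):
  print(dx,[((proj("scene",[b+RR@np.array([dx,0,z])])[0]-[230,120])*5).round().tolist() for z in(.019,0,-.019)])
s=robot.get_state(); e=s['ee_pos']; print(e,s['tool_rot'].round(3))
im=robot.grab_frame("scene")
p=proj("scene",[e,e-[0,0,.019]]);print(p)
x0,y0=(p[0]-[50,60]).astype(int); print(x0,y0); crop("scene",x0,y0,100,90,7,"g1",im); print((p-[x0,y0])*7)
E
```

```text
-0.018 [[190.0, 444.0], [190.0, 468.0], [190.0, 492.0]]
-0.03 [[174.0, 453.0], [174.0, 477.0], [174.0, 501.0]]
0.018 [[239.0, 416.0], [239.0, 441.0], [238.0, 464.0]]
0.03 [[255.0, 407.0], [255.0, 432.0], [254.0, 455.0]]
[0.56972132 0.22641028 0.26392883] [[ 0.991 -0.13  -0.   ]
 [-0.13  -0.991 -0.001]
 [-0.     0.001 -1.   ]]
[[341.00794075 125.77021531]
 [340.34561192 131.31444477]]
291 65
[[350.05558523 425.39150719]
 [345.41928347 464.20111342]]
```

View pics/g1.png

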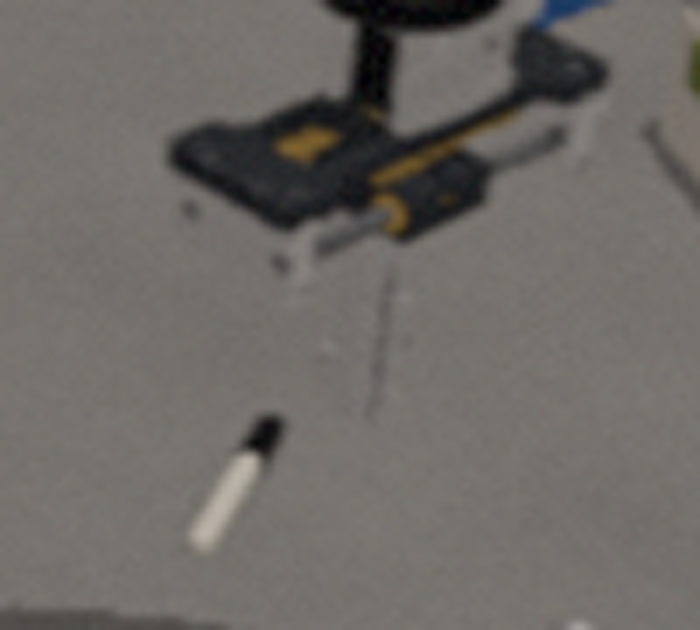

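The pictures put the fingertips about 25 mm higher than the reported TCP implies. I'll check this with a contrast-enhanced view and the start picture.

```bash
python3 - <<'E'
from h import *
e=np.array([0.56972132,0.22641028,0.26392883]); R=down(YAW-np.pi/2)
im=cv2.imread("pics/g1.png"); g=cv2.createCLAHE(6,(6,6)).apply(cv2.cvtColor(im,cv2.COLOR_BGR2GRAY)); g=cv2.cvtColor(g,cv2.COLOR_GRAY2BGR)
for p in [(0,0,.019),(.008,0,.019),(-.008,0,.019),(.008,.0125,.019),(.008,-.0125,.019),(.008,0,-.06),(.008,0,0)]:
    q=(proj("scene",[e+R@np.array(p)])[0]-[291,65])*7; cv2.circle(g,tuple(q.astype(int).tolist()),4,(0,0,255),-1)
cv2.imwrite("pics/g2.png",g)
e0=np.array([.2269,-.582,.1952]);R0=np.array([[.9317,.3633,0],[.3633,-.9317,0],[0,0,-1]])
im=cv2.imread("pics/top0.png");x0,y0=500,310
o=cv2.resize(im[y0:y0+80,x0:x0+60],None,fx=7,fy=7,interpolation=cv2.INTER_CUBIC)
im=cv2.imread("pics/scene0.png"); o2=cv2.resize(im[150:230,0:60],None,fx=7,fy=7,interpolation=cv2.INTER_CUBIC)
for sy in(-1,1):
  for p in[(0,.047*sy,.019),(0,.0595*sy,.019),(0,.047*sy,0),(0,.0595*sy,-.078)]:
    P=e0+R0@np.array(p)
    cv2.circle(o,tuple(((proj("top",[P])[0]-[x0,y0])*7).astype(int).tolist()),4,(0,0,255),-1)
    cv2.circle(o2,tuple(((proj("scene",[P])[0]-[0,150])*7).astype(int).tolist()),4,(0,0,255),-1)
cv2.imwrite("pics/s2.png",np.hstack([o,o2])[:600,:800])
E
```

```text
(no output)
```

View pics/g2.png

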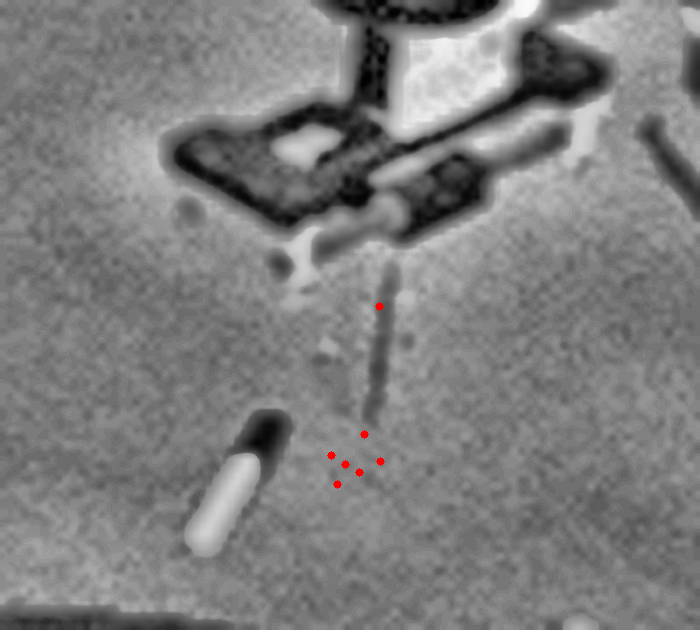

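View pics/s2.png

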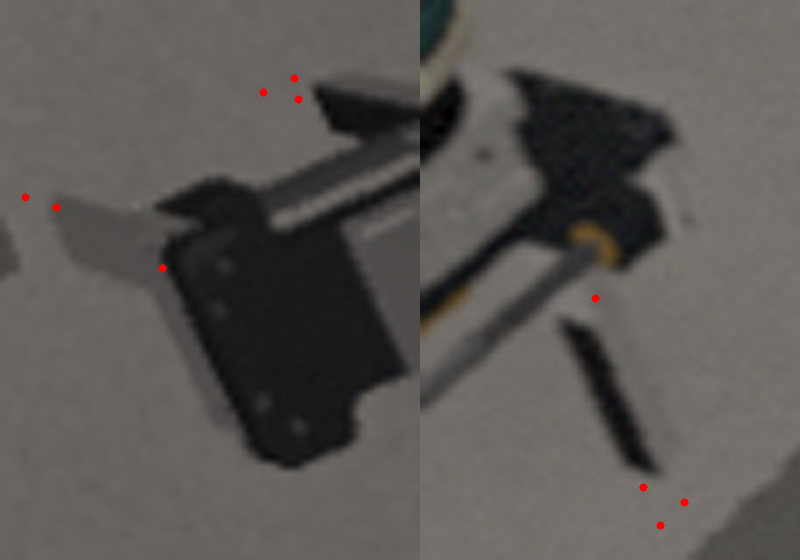

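```bash
python3 - <<'E'
from h import *
p=ray("top",(318,216),0);print(p)
O=down(YAW-np.pi/2)
robot.move_linear(rd([-.1,0,.23]),velocity=.25)
robot.move_ptp([p[0],p[1],.09],O)
print(robot.move_linear([p[0],p[1],.0],velocity=.05,threshold=4)); s=robot.get_state(); e=s['ee_pos'];print(s['time'],e,s['force'])
q=proj("scene",[e])[0];x0,y0=(q-[45,50]).astype(int)
im=robot.grab_frame("scene");crop("scene",x0,y0,90,80,7.5,"p1",im);print((q-[x0,y0])*7.5, x0,y0)
E
```

```text
[ 0.53892738 -0.11155184  0.        ]
False
12.9417 [ 5.39052435e-01 -1.11582472e-01  2.25077291e-04] [-0.33179726 -0.31179852  0.65302573]
[343.7007313  375.99260247] 206 197
```

View pics/p1.png

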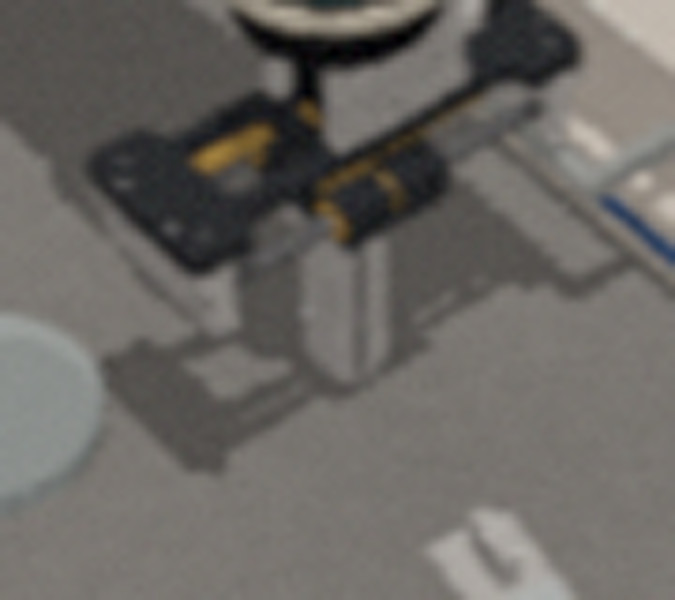

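Confirmed: at reported z = 0 the tips still haven't touched the bench, although they should be 19 mm below it. I'll keep going down until contact.

```bash
python3 - <<'E'
from h import *
e=robot.get_state()['ee_pos']
print(robot.move_linear([e[0],e[1],-.03],velocity=.02,threshold=3)); s=robot.get_state(); e=s['ee_pos'];print(s['time'],e,s['force'])
robot.move_linear([e[0],e[1],e[2]+.002],velocity=.05)
e=robot.get_state()['ee_pos']
im=robot.grab_frame("scene");crop("scene",206,197,90,80,7.5,"p2",im)
R=robot.get_state()['tool_rot']
for p in[(.008,0),(.008,.0125),(.008,-.0125),(-.008,-.0125),(0,0)]:
    print(p,((proj("scene",[np.r_[(e+R@np.array([*p,0]))[:2],0.001]])[0]-[206,197])*7.5).round())
E
```

```text
True
13.6833 [ 0.53897542 -0.11156005 -0.00939684] [-0.38774845  0.85223034  6.1586903 ]
(0.008, 0) [357. 387.]
(0.008, 0.0125) [331. 402.]
(0.008, -0.0125) [382. 371.]
(-0.008, -0.0125) [356. 347.]
(0, 0) [344. 375.]
```

View pics/p2.png

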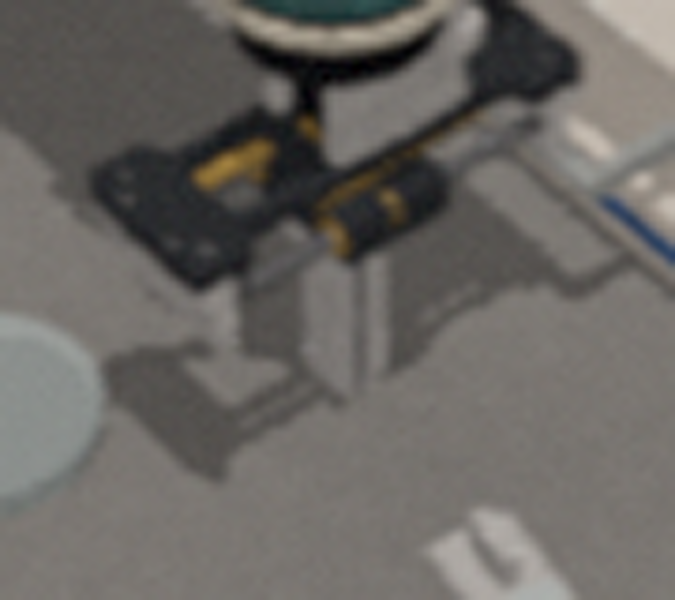

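The tips touch at reported z = −0.009, so the real tool is about 28 mm shorter than stated. Sideways, the predicted slit (357,387) matches the seen one (358,393). I'll apply the z offset and redo the bar pinch, this time stopping if the grip is empty.

```bash
echo 'ZO=np.array([0,0,-.028])' >> h.py; python3 - <<'E'
from h import *
import sys
O=down(YAW-np.pi/2); b=bar(0)+ZO
e=robot.get_state()['ee_pos']
robot.move_linear([e[0],e[1],.16],velocity=.2)
robot.gripper_to(.036)
robot.move_linear(b+[0,0,.1],velocity=.2)
print(robot.move_linear(b,velocity=.12,threshold=6))
robot.gripper_to(0.0); s=robot.get_state(); print(s['time'],s['opening'],s['force'],s['ee_pos'])
if s['opening']<.008: crop("scene",230,120,150,120,5,"b3");sys.exit()
for th in np.linspace(.2,1.7,7):
    robot.move_linear(bar(th)+ZO,velocity=.15)
    s=robot.get_state(); print(round(th,2),round(s['time'],2),s['ee_pos'].round(3),s['force'].round(1),round(s['opening'],4))
    if np.linalg.norm(s['force'])>45 or s['opening']<.008: break
crop("scene",200,60,200,180,3.3,"o2")
E
```

```text
False
17.7917 0.010936475503631925 [0.63680078 4.94028139 3.69810538] [ 0.53737594 -0.02105832  0.05225847]
0.2 18.23 [ 0.539 -0.011  0.094] [ 4.6  3.1 -5.9] 0.0111
0.45 18.74 [0.542 0.011 0.142] [ 1.8 -5.9 -1.4] 0.011
0.7 19.25 [0.546 0.044 0.184] [ -6.1 -16.7  15. ] 0.0109
0.95 19.76 [0.553 0.089 0.215] [ -5.3 -14.   24.9] 0.0111
1.2 20.27 [0.56  0.142 0.234] [ 2.5 -5.6 16.7] 0.011
1.45 20.77 [0.567 0.196 0.239] [ 3.2  1.3 12.1] 0.011
1.7 21.28 [0.574 0.249 0.231] [4.6 3.6 7.2] 0.0108
```

```bash
ls -t pics|head -1
```

```text
o2.png
```

View pics/o2.png

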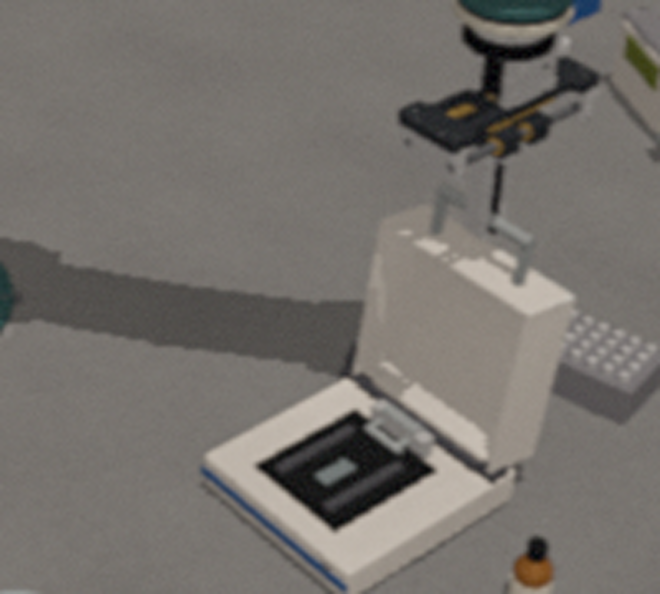

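The hood stands open, held at the bar (crop (480,210)). The stage and clip are visible below at crop (345,465) and (400,430). I'll release, lift straight up and retreat, then look.

```bash
python3 - <<'E'
from h import *
robot.gripper_to(.04)
e=robot.get_state()['ee_pos']
robot.move_linear(e+[0,0,.09],velocity=.2)
O=down(1.1816); g=np.array([.6163,-.2776,0])
print(robot.ik(g+[0,0,.15],O))
robot.move_linear([.55,-.1,.3],velocity=.35)
robot.move_ptp(g+[0,0,.15],O)
print(robot.get_state()['time'])
t=robot.grab_frame("top");s=robot.grab_frame("scene")
cv2.imwrite("pics/t3.png",t[:,:,::-1]);cv2.imwrite("pics/s3.png",s[:,:,::-1])
crop("top",190,160,110,95,7,"r3t",t);crop("scene",250,100,115,140,4.2,"r3s",s)
crop("scene",255,175,100,70,7.5,"r3z",s)
E
```

```text
[ 0.71225062  0.59736928 -0.4921288   1.50385354  0.30033914  1.11597481
 -0.22942095]
25.075
```

View pics/r3t.png

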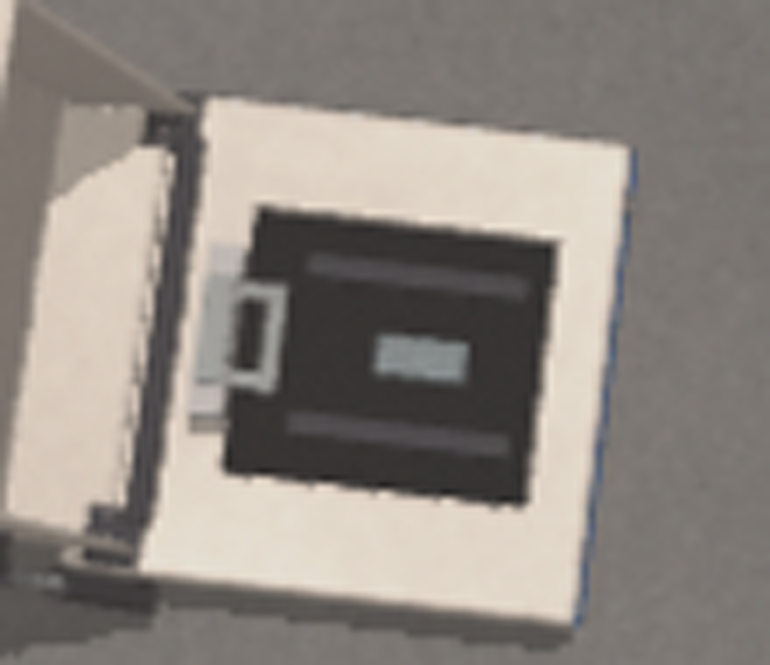

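View pics/r3z.png

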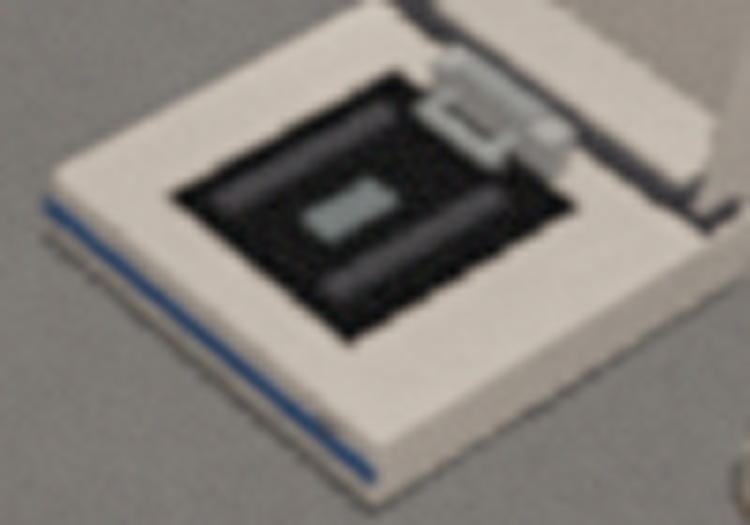

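View pics/s3.png

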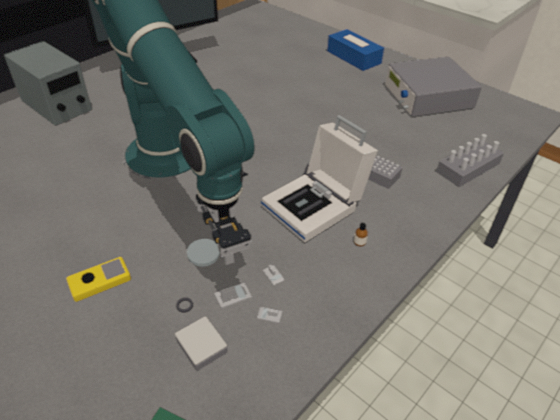

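The hood stays open by itself. Rails are at top crop (308..527, 265..288) and (288..508, 425..445), with the clip rod at (275,340). I compute home from the rails in both views.

```bash
python3 - <<'E'
from h import *
f=lambda p,k,o:(np.array(p,float)+.5)/k-.5+np.array(o)
T=lambda p:f(p,7,(190,160)); S=lambda p:f(p,7.5,(255,175))
inv=lambda P:(RR.T@(P-H)).round(4)
A=[(308,265),(527,288),(288,425),(508,445)]
B=[(497,195),(335,285),(388,108),(228,197)]
for n,L,F in(("top",A,T),("scene",B,S)):
    w=[inv(ray(n,F(p),.055))[:2] for p in L];print(n,"rails",[x.tolist() for x in w],"mean",np.mean(w,0)+[.015,0])
for n,L,F in(("top",[(558,240),(527,505)],T),("scene",[(350,343),(170,195)],S)):
    print(n,"stage front",[inv(ray(n,F(p),.05))[:2].tolist() for p in L])
for n,L,F in(("top",[(285,287),(270,388)],T),("scene",[(497,163),(420,108)],S)):
    print(n,"rod ends z.057",[inv(ray(n,F(p),.057))[:2].tolist() for p in L])
# base recheck
print([inv(ray("top",T(p),.045))[:2].tolist() for p in[(632,147),(575,625)]],[inv(ray("scene",S(p),.045))[:2].tolist() for p in[(380,445),(48,190)]])
E
```

```text
top rails [[-0.0545, -0.0316], [-0.1441, -0.0324], [-0.055, 0.0342], [-0.1441, 0.0322]] mean [-0.084425  0.0006  ]
scene rails [[-0.0582, -0.0367], [-0.1432, -0.0343], [-0.0562, 0.0299], [-0.1423, 0.0306]] mean [-0.084975 -0.002625]
top stage front [[-0.1541, -0.0544], [-0.1544, 0.055]]
scene stage front [[-0.1567, -0.0582], [-0.1559, 0.0502]]
top rod ends z.057 [[-0.0467, -0.0212], [-0.0461, 0.0204]]
scene rod ends z.057 [[-0.0466, -0.0243], [-0.0477, 0.02]]
[[-0.1798, -0.0976], [-0.1792, 0.1006]] [[-0.181, -0.1023], [-0.1885, 0.0878]]
```

Both views agree: home is at reader (−0.0845, ~0), and the stage front edge and the rod cross-check that. Now I grasp the carrier.

```bash
python3 - <<'E'
from h import *
g=np.array([.6165,-.2777,0]); O=down(1.183)
robot.move_linear(g+[0,0,.06],velocity=.15,frame=O)
print(robot.move_linear(g+[0,0,-.0005],velocity=.06,threshold=4))
s=robot.get_state();print(s['time'],s['ee_pos'],s['force'])
robot.gripper_to(0); s=robot.get_state();print(s['time'],s['opening'],s['force'],s['ee_pos'])
robot.move_linear(s['ee_pos']+[0,0,.1],velocity=.15)
s=robot.get_state();print(s['time'],s['opening'],s['force'])
t=robot.grab_frame("scene");crop("scene",180,200,110,90,7,"c3",t)
E
```

```text
False
27.0833 [ 6.16775535e-01 -2.77767799e-01 -6.73532168e-05] [0.32556396 0.22877623 0.72898365]
27.6333 0.011651713324956044 [-1.03813462 -0.35319443  2.15286951] [ 6.16523450e-01 -2.77721485e-01 -4.11257847e-04]
28.45 0.01157605817844381 [-0.11282643 -0.29956622 -0.97948301]
```

View pics/c3.png

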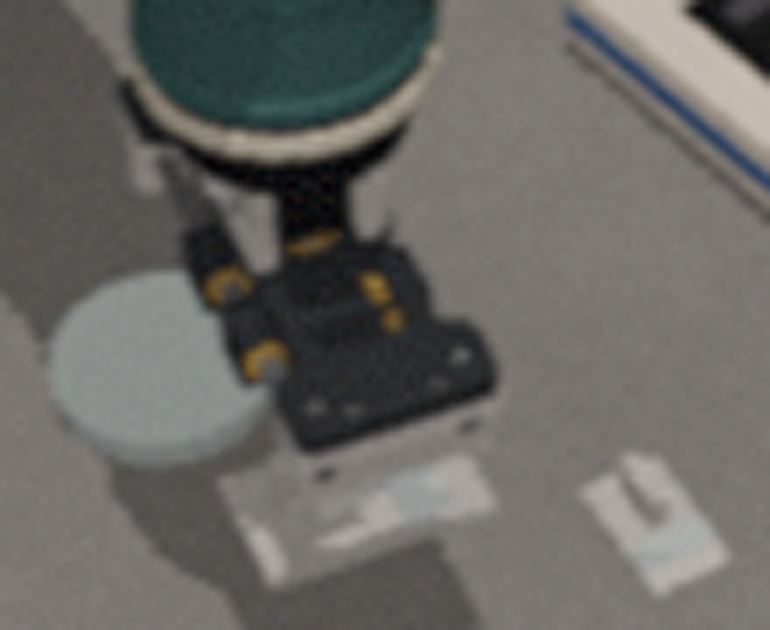

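The carrier is held level (opening 11.6 mm), with the nose to the right at crop (480,490). Next I lay it in the channel.

```bash
cat >> h.py <<'E'
def st(dx,dz,y=-.0005): # commanded TCP for grip at home+dx, underside dz above the stage
    p=rd([-.0845+dx,y,0]); p[2]=.05-.0004+dz; return p
E
python3 - <<'E'
from h import *
O=down(YAW)
robot.move_linear(st(-.12,.07),velocity=.2,frame=O)
robot.move_linear(st(-.036,.03),velocity=.15)
print(robot.move_linear(st(-.036,-.002),velocity=.04,threshold=3))
s=robot.get_state();print(s['time'],s['opening'],s['force'],s['ee_pos'],st(-.036,0))
t=robot.grab_frame("scene");crop("scene",250,150,100,85,7.5,"d1",t)
t=robot.grab_frame("top");crop("top",190,160,110,95,7,"d2",t)
E
```

```text
True
31.5167 0.011912585421306677 [-0.07516028  0.65049923  3.86627319] [0.54938187 0.07198288 0.04925207] [0.54982313 0.07204588 0.0496    ]
```

View pics/d1.png

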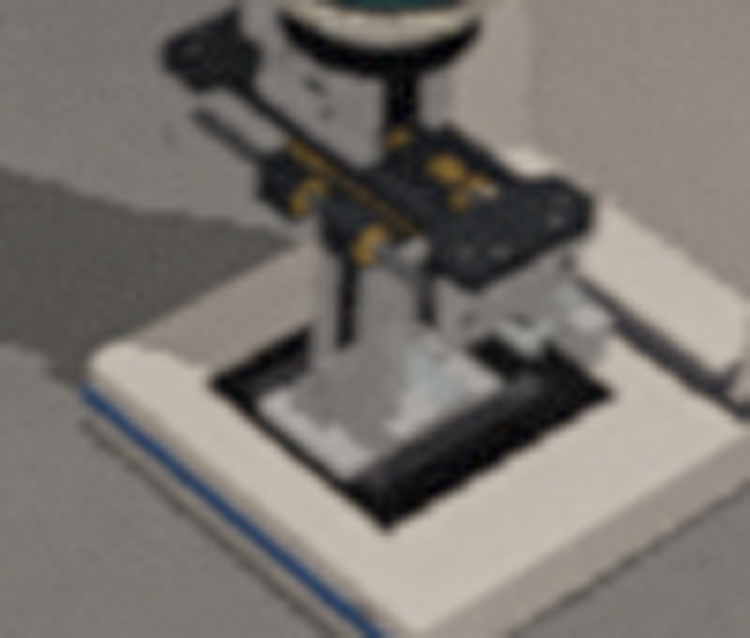

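View pics/d2.png

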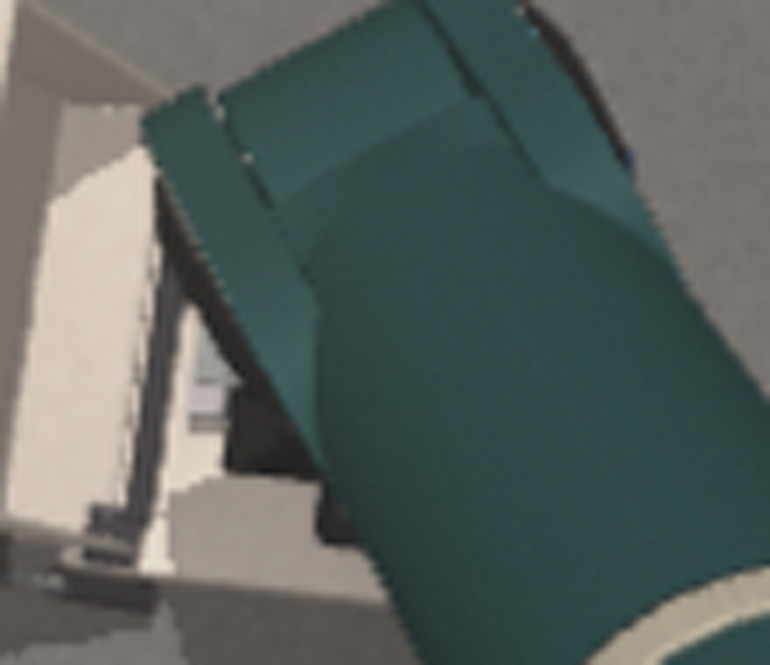

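It touched down at 0.0493 against 0.0496 expected, so it lies flat on the stage between the rails (crop (370,400)). Now I push home.

```bash
python3 - <<'E'
from h import *
RX=RR[:,0]
def show(l):
    s=robot.get_state();e=s['ee_pos'];print(l,round(s['time'],2),"dx mm",((RR.T@(e-H))[0]+.0845)*1e3,"z",e[2].round(4),"Fx",(s['force']@RX).round(1),"F",s['force'].round(1),s['opening'].round(4))
z=robot.get_state()['ee_pos'][2]-.0496
for dx in(-.020,-.012,-.006,-.003):
    h=robot.move_linear(st(dx,z),velocity=.04,threshold=22); show((dx,h))
    if h: break
h=robot.move_linear(st(.006,z),velocity=.02,threshold=14); show(("fin",h))
t=robot.grab_frame("scene");crop("scene",250,150,100,85,7.5,"d3",t)
E
```

```text
Traceback (most recent call last):
AttributeError: 'float' object has no attribute 'round'
```

```bash
python3 - <<'E'
from h import *
RX=RR[:,0]
def show(l):
    s=robot.get_state();e=s['ee_pos'];print(l,round(s['time'],2),"dx mm",round(((RR.T@(e-H))[0]+.0845)*1e3,1),"z",round(e[2],4),"F reader",(RR.T@s['force']).round(1),round(float(s['opening']),4))
show("now")
z=-.0003
for dx in(-.014,-.009,-.005,-.002):
    h=robot.move_linear(st(dx,z),velocity=.04,threshold=22); show((dx,h))
    if h: break
h=robot.move_linear(st(.006,z),velocity=.02,threshold=14); show(("fin",h))
t=robot.grab_frame("scene");crop("scene",250,150,100,85,7.5,"d3",t)
E
```

```text
now 32.17 dx mm -19.5 z 0.0493 F reader [ 1.9 -1.3  2.7] 0.0115
(-0.014, False) 32.48 dx mm -13.9 z 0.0493 F reader [1.8 0.4 3.4] 0.0117
(-0.009, False) 32.75 dx mm -11.0 z 0.0493 F reader [-9.7  1.2  7.9] 0.0117
(-0.005, False) 33.0 dx mm -7.7 z 0.0493 F reader [-12.4   0.4   9.7] 0.012
(-0.002, False) 33.25 dx mm -5.2 z 0.0493 F reader [-16.5   0.7   9.9] 0.0118
('fin', True) 33.64 dx mm 0.3 z 0.0492 F reader [-2.6  0.7  6.7] 0.0119
```

View pics/d3.png

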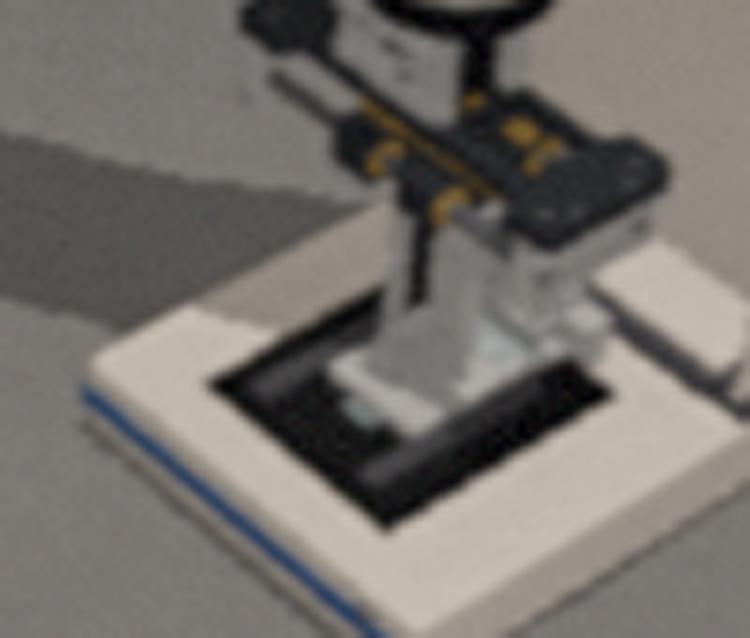

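The threshold tripped because the force dropped as the rod rode onto the plate top, which isn't proof of reaching the stop. I'll push on until the force rises.

```bash
python3 - <<'E'
from h import *
def show(l):
    s=robot.get_state();e=s['ee_pos'];print(l,round(s['time'],2),"dx mm",round(((RR.T@(e-H))[0]+.0845)*1e3,1),"z",round(e[2],4),"F reader",(RR.T@s['force']).round(1),round(float(s['opening']),4))
show("now")
h=robot.move_linear(st(.007,-.0003),velocity=.015,threshold=15); show(("fin",h))
robot.pause(.2);show("settled")
E
```

```text
now 33.69 dx mm 0.3 z 0.0492 F reader [-1.8  1.   7.1] 0.0119
('fin', True) 33.96 dx mm 0.3 z 0.0493 F reader [-1.8  0.4  6.4] 0.0116
settled 34.16 dx mm 0.4 z 0.0492 F reader [-1.6  0.8  6.4] 0.0116
```

```bash
python3 - <<'E'
from h import *
def show(l):
    s=robot.get_state();e=s['ee_pos'];print(l,round(s['time'],2),"dx mm",round(((RR.T@(e-H))[0]+.0845)*1e3,1),"z",round(e[2],4),"F reader",(RR.T@s['force']).round(1),round(float(s['opening']),4))
for d in(.0015,.003,.0045):
    robot.move_linear(st(d,-.0003),velocity=.01); show(d)
robot.gripper_to(.036); show("open")
e=robot.get_state()['ee_pos']
robot.move_linear(e+[0,0,.06],velocity=.15)
robot.move_linear(st(-.15,.12),velocity=.25);robot.move_linear(st(-.32,.15),velocity=.3);show("away")
t=robot.grab_frame("top");s=robot.grab_frame("scene");cv2.imwrite("pics/s4.png",s[:,:,::-1])
crop("top",190,160,110,95,7,"f1",t);crop("scene",255,175,100,70,7.5,"f2",s)
E
```

```text
0.0015 34.41 dx mm 0.4 z 0.0494 F reader [-4.9 -1.3  4.2] 0.0118
0.003 34.71 dx mm 0.5 z 0.0494 F reader [-12.1  -1.2  10. ] 0.0115
0.0045 35.01 dx mm 0.7 z 0.0493 F reader [-18.1   0.4  12.8] 0.0117
open 35.59 dx mm 4.6 z 0.0493 F reader [-0.2 -0.4 -0.1] 0.0359
away 37.68 dx mm -318.5 z 0.1991 F reader [ 0.6 -0.6  0.6] 0.0362
```

View pics/f1.png

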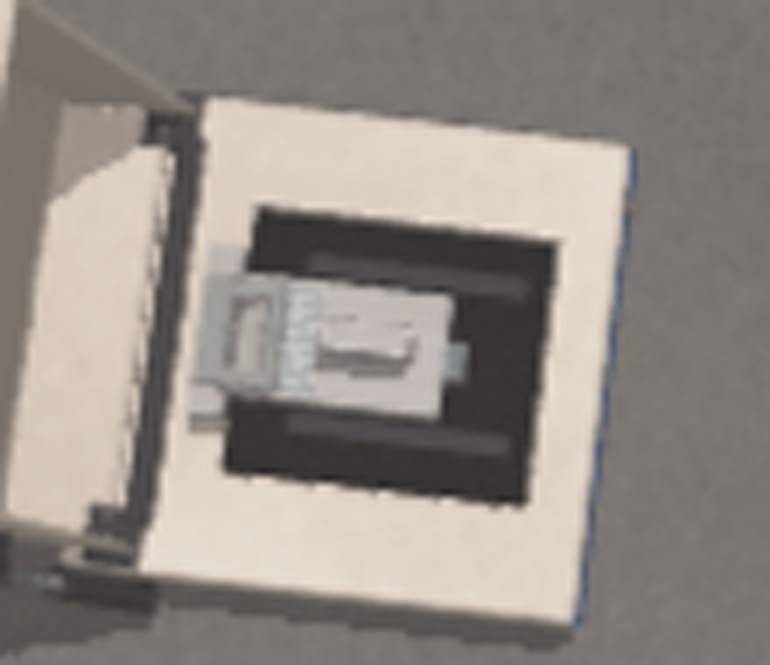

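View pics/f2.png

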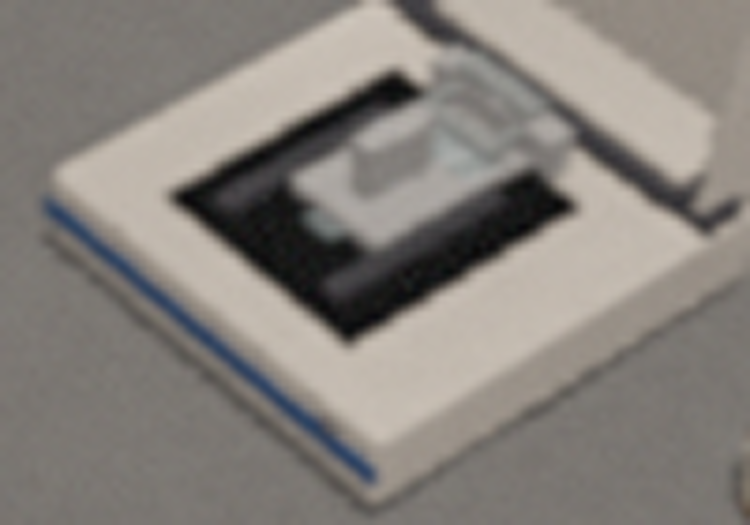

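View pics/s4.png

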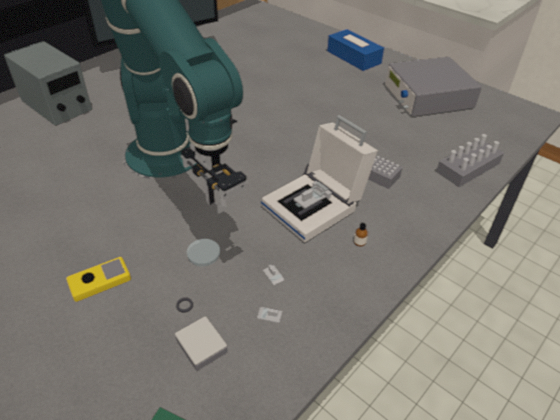

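The carrier sits with its nose under the clip rod (top crop (245,335)), the tail edge is at (448,356), and the hood stands open. I'll check the tail's position and the bystanders numerically.

```bash
python3 - <<'E'
from h import *
f=lambda p,k,o:(np.array(p,float)+.5)/k-.5+np.array(o)
for p in[(455,295),(440,417)]: print("tail top",(RR.T@(ray("top",f(p,7,(190,160)),.056)-H)).round(4))
for p in[(372,250),(288,183)]: print("tail scene",(RR.T@(ray("scene",f(p,7.5,(255,175)),.056)-H)).round(4))
a=cv2.imread("pics/scene0.png").astype(int);b=cv2.imread("pics/s4.png").astype(int)
d=(np.abs(a-b).max(2)>40).astype(np.uint8);d=cv2.morphologyEx(d,cv2.MORPH_OPEN,np.ones((2,2)))
for r in cv2.connectedComponentsWithStats(d)[2][1:]:
    if r[4]>8: print(r)
E
```

```text
tail top [-0.1155 -0.026   0.006 ]
tail top [-0.1156  0.0241  0.006 ]
tail scene [-0.1194 -0.0295  0.006 ]
tail scene [-0.119   0.0208  0.006 ]
[   0    0   48   59 1536]
[122   0   5  10  38]
[157   0   5   4  13]
[155   5  15  17  69]
[129   9  13  26 127]
[166  11   3   4  12]
[ 98  19  30  22 206]
[ 151   21   96  185 6609]
[  6  47  25  30 323]
[112  50  10  17  84]
[164  62  16  43 149]
[127  67  18   8  44]
[117  68  14  51 230]
[132  76  13   2  26]
[  0  90  15  40 317]
[187  92   8  25 122]
[132 120   3   5  11]
[321 124  57  32 463]
[340 128  20  13  48]
[  0 140   6  20  92]
[316 143   3   4   9]
[105 157   6   3  12]
[122 158   7  13  35]
[  0 161  38  48 651]
[ 266  160   83   71 2417]
[  0 162   8  13  67]
[357 163  15  17 152]
[119 168   3   5  10]
[104 170   5   5  16]
[ 89 176   6  11  28]
[100 177   3   3   9]
[107 176  11  12  61]
[ 97 179   4   5  10]
[102 181   4   5  14]
[ 76 185  10  10  39]
[ 99 191   9   8  31]
[ 85 192   4   3  11]
[344 192   7   7  29]
[ 69 195   6   6  15]
[ 21 197  14  22 103]
[350 200   3   4  10]
[ 75 203  16   9  63]
[262 203   8   7  20]
[ 69 207   8  11  33]
[ 58 209  10  18  75]
[ 77 210  16  11  58]
[271 210   5   5  13]
[ 57 214   3   4  11]
[277 215   9   8  23]
[ 79 221   5   9  21]
[312 222   7   5  18]
[ 41 225  10   7  31]
[ 62 231   5   6  13]
[ 33 236   6   6  17]
[ 24 241   7   8  18]
[ 31 261   5   3  10]
[ 20 272  13   8  36]
[ 39 277   4   3  10]
[224 288  11   6  29]
[239 288   8   5  20]
[217 294  18  12  84]
[236 298   6   4  15]
```

The top view puts the tail at −0.1155 against −0.115 expected. The scene view reads about 3 to 4 mm lower, though it already read the stage edge 2 mm low. As a tie-breaker I'll give the tail edge a gentle low push with closed fingers.

```bash
python3 - <<'E'
from h import *
def show(l):
    s=robot.get_state();e=s['ee_pos'];print(l,round(s['time'],2),"dx mm",round(((RR.T@(e-H))[0]+.0845)*1e3,1),"z",round(e[2],4),"F reader",(RR.T@s['force']).round(1),round(float(s['opening']),4))
P=lambda d,z:np.r_[st(d,0)[:2],z]
robot.gripper_to(0)
robot.move_linear(P(-.052,.12),velocity=.3)
h=robot.move_linear(P(-.052,.0438),velocity=.08,threshold=4);show(("down",h))
if not h:
    h=robot.move_linear(P(-.036,.0438),velocity=.03,threshold=6);show(("touch",h))
    if h:
        for k in(.002,.0035):
            d=(RR.T@(robot.get_state()['ee_pos']-H))[0]+.0845 if k==.002 else d
            robot.move_linear(P(d+k,.0438),velocity=.01);show(k)
        robot.move_linear(P(d-.02,.0438),velocity=.1)
e=robot.get_state()['ee_pos'];robot.move_linear([e[0],e[1],.14],velocity=.2)
robot.move_linear(st(-.30,.15),velocity=.3);show("away")
t=robot.grab_frame("top");s=robot.grab_frame("scene");cv2.imwrite("pics/s5.png",s[:,:,::-1])
crop("top",190,160,110,95,7,"f3",t)
E
```

```text
('down', False) 40.66 dx mm -51.9 z 0.0443 F reader [-0.1 -0.8  0.4] 0.0008
('touch', True) 41.12 dx mm -39.3 z 0.0438 F reader [-3.9 -0.5  3.4] 0.0004
0.002 41.48 dx mm -38.9 z 0.0437 F reader [-11.6   0.1   3.5] 0.0006
0.0035 41.78 dx mm -38.6 z 0.0436 F reader [-17.1  -0.3   6.1] 0.0005
away 43.77 dx mm -298.3 z 0.1989 F reader [ 0.2  0.3 -0.2] 0.0007
```

View pics/f3.png

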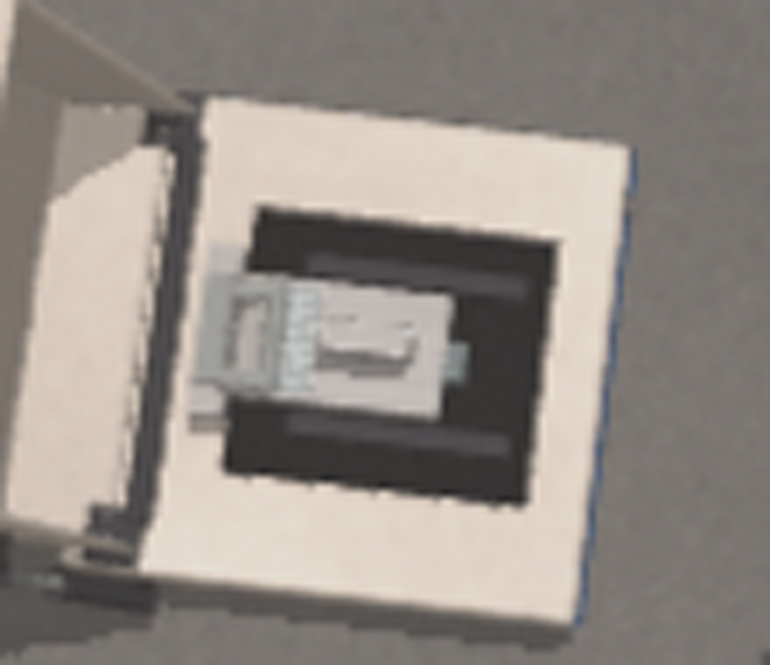

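View pics/s5.png

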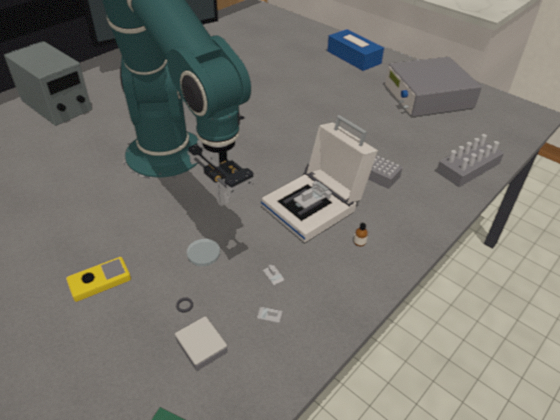

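The push met a hard stop at dx = −38.6 mm with 17 N (−38.5 expected when fully home), and the picture is unchanged: nose under the clip at (245,335), hood open, bystanders in place. I'm handing in.

```bash
python3 - <<'E'
from rig import robot
robot.sign_off()
E
```

```text
the job is handed in; nothing more can be done
```

The job is done and handed in at about 44 s. The hood stands open by itself, and the largest carrier is flat in the channel with its nose under the clip and against the stop.

**What I did:** I pinched the hood bar and swung it to about 1.7 rad; after release it stayed open. I then took the carrier by its fin, laid it in the channel, pushed it home and let go.

**Last checks:**
- **Carrier home:** pushing its tail edge afterwards with 17 N moved it no further. The contact point was 0.1 mm from where it should be when fully home. The top view puts the tail within 0.5 mm of that position.
- **Hood and bystanders:** the hood still stood open, and by eye the other things had not moved.

**What failed or disagreed:**
- **First hood try missed:** the fingers closed on air above the bar. Probing the bench showed the fingertips sit about 28 mm higher than the stated tool frame implies, so I corrected for that from then on.
- **Scene camera reading:** it put the tail 3–4 mm short of the home position. I trusted the push and the top view, because that camera also read the stage edge about 2 mm off.
- **Bystander image comparison:** comparing the first and last pictures by computer was inconclusive, because the arm and its shadow had moved.

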